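Seat the knurled anvil collar on the spindle nose and hold it home

TASK

Draw the flat-topped knurled collar out of its rack lane and fit it over the spindle nose of the small rotary measuring table. Turn it until its hidden keyways drop over the cross pin, then push it down fully home against the spring and finish while still holding it there, without letting go. Leave everything else on the bench where it is.

Things in the scene. Friction and masses are not known exactly. Their poses are not given: they have to be found in the camera images.
- collar: The collar to fit: round knurled steel cap, closed flat top, 50 mm high, 0.22-0.35 kg. Barrel 44 mm diameter on a foot flange 58 mm wide, 6 mm thick. Starts upright in one of the rack's two lanes, its y axis across the lane to within 6 degrees; the other lane holds vee_holder (same foot and barrel, vee on top). Origin: centre of the underside, z up.
- collar_top (a point): Centre of the collar's flat top, axes as the collar's. Open below: bore 27 mm diameter, 42 mm deep from the underside. Two keyways, half a turn apart, run up the bore wall from the underside, on the collar's +y and -y sides: 9 mm wide, reaching 19.5 mm from the axis, as deep as the bore. Nothing on the outside shows them.
- rack: Fixed two-lane rack, 124 mm (x) by 196 mm (y), yawed up to 17 degrees; origin: centre of its underside, on the bench. Lanes run along its x at y = +48 and -48 mm, floor at z = 8 mm. Keeper lips overhang each lane (z = 17 to 23 mm), leaving a 50 mm gap for the barrel; the foot flange is caught below them, so it cannot be lifted out. A collar starts at x = 0 to 20 mm.
- rack_front (a point): Middle of the rack's open front edge (rack x = -62 mm), at lane floor height; axes as the rack's, -x out of the rack towards the robot. Lanes are closed at the back. Lips and floor end here, so a collar is clear to lift once its centre is over 29 mm in front of this edge (slide it to about 38 mm).
- seat (a point): On the axis of the rotary measuring table's spindle nose, at the shoulder (70 mm above the bench) where the collar's underside rests when fully home; z up, axes fixed to the table's square base (150 x 150 x 50 mm, with a 136 mm turntable whose face is 8 mm below this point). The table and nose are fixed and do not turn.
- nose_tip (a point): Top of the nose, a 24 mm post with a tapered tip, 40 mm above seat, same axes. A level 5 mm cross pin, 35 mm tip to tip, its top 17.5 mm below here; a collar out of line rests on it. From above the pin lies 14 to 58 degrees anticlockwise of seat's y axis: start with keyways along that y axis, turn anticlockwise till it drops (in line within about 5 degrees).
- ejector (a joint): Sprung brass ejector disc (54 mm diameter) round the foot of the nose: metres pressed down, 0 at rest (its top 8 mm above seat), 0.008 fully down, flush with the shoulder. Its spring pushes up with 5.4 N at rest and 12.6 N fully down, more than the collar weighs, so a collar let go rises off the shoulder.
- vee_holder: Bystander: knurled steel holder with a vee on top, 59 mm high, in the other rack lane. Origin: centre of its underside.
- test_block: Bystander: steel disc 52 mm diameter, 12 mm high, between rack and rotary table; origin under its centre.
- test_block2: Bystander: steel disc 64 mm diameter, 10 mm high, at the left side; origin under its centre.
- dial_gauge: Bystander: dial gauge lying on its back, 48 mm diameter, 12 mm thick, with a 38 mm stem along its x; origin under the dial's centre.
- brush: Bystander: small brush lying at the right side.
- micrometer: Bystander: micrometer lying flat, about 125 by 50 mm, at the right side.
- gauge_box: Bystander: closed wooden gauge block box 110 x 75 x 35 mm, at the back; origin under its centre.
- sine_block: Bystander: dark steel block 50 x 30 x 30 mm, at the back; origin under its centre.

How it is judged:
On the way, in this order (a step that is already met when the one before it is completed fails the run):
1. the collar is drawn out of the open front of its lane (x of collar in the frame of rack below -0.085 m).
2. the collar is upright over the spindle nose, its underside below the tip of the nose (horizontal distance between collar and seat below 0.006 m and z of collar in the frame of seat below 0.034 m and angle between collar's own z axis and vertical below 0.12 rad), for 0.1 s.
At the end, for the whole second after the job is handed in: The collar sits upright (within 3.5 degrees) on the spindle nose, its axis within 4 mm of the nose's and its underside within 2 mm of the shoulder, the ejector pressed down more than 5.5 mm, at rest, and the fingers still press on it (over 3 N); every bystander is within 30 mm of where it stood (horizontal distance between collar and seat below 0.004 m and z of collar in the frame of seat below 0.002 m and value of joint ejector above 0.0055 m and angle between collar's own z axis and vertical below 0.06 rad and contact force between the fingers and collar above 3 N and linear speed of collar below 0.02 m/s and distance of each of vee_holder, test_block, test_block2, dial_gauge, brush, micrometer, gauge_box, sine_block from where it was at the start of the episode below 0.03 m); the arm keeps its last pose, push and grip.
It fails at once if a bystander is moved by more than 30 mm (distance of any of vee_holder, test_block, test_block2, dial_gauge, brush, micrometer, gauge_box, sine_block from where it was at the start of the episode above 0.03 m).
It also fails if it takes over 58 s, if anything falls off the work surface, if the arm or the gripper's body presses on something with over 40 N, if the wrist force passes 120 N, or if a joint passes its speed limit or range.

ROBOT

A 7-joint arm with a two-finger parallel gripper is mounted at the origin on the work surface. World frame = base frame: x ahead of the robot, y to its left, z up, the work surface at z = 0. Lengths are in m, angles in rad, forces in N, time in s.
With the tool pointing down it reaches from about 0.425 to 0.875 m from the base axis. Payload 4.7 kg.
Tool frame: the origin (TCP) lies midway between the tips of the shut fingers; the grasp point (between the pads) lies 19 mm behind it; z points along the fingers, y is the line along which they close (so a half turn about z gives the same grasp; the last joint's range is limited). The gripper opens to 87 mm and grips with 3 to 60 N. Pads are 19 mm wide; open, the fingers measure 117 mm over their backs; the gripper's body (75 mm by 190 mm) begins 51 mm behind the grasp point.
Start: joints at [1.315, 0.321, -0.07, 1.45, 0.023, 1.371, -0.057], TCP at [0.173, -0.627, 0.223] pointing down, gripper open.
Joint ranges: [-2.86, 2.86], [-0.3, 2.09], [-1.38, 1.24], [0.06, 2.45], [-1.56, 4.7], [0.09, 2.05], [-2.69, 2.69]. Speed limits (rad/s): [2.57, 2.57, 3.14, 3.14, 3.14, 3.14, 3.14].

INTERFACE

Orientations are given as a rotation vector (axis times angle).
In Python, from bench import ctrl gives the robot as it stands. The module is installed in compiled form; this text tells all that it offers.
- The arm moves only by the shell command python3 -m handwheel 'ROWS' [FORCE]. ROWS is JSON, a list of rows, each a list of 7 numbers: the finger opening in m, from 0 to 0.087, then the shift along the tool's x, y, z in m, then the turn, a rotation vector about the tool's x, y, z in degrees. A call has 1 to 12 rows; each row shifts and turns the commanded pose from where the row before left it, along the tool's axes as they then stand; what a row does not reach is not made up. A row lasts 1/8 s, in which the tool goes at most 62.5 mm and 10.7 degrees, less where a joint would pass 70% of its speed; a pose out of reach is approached as far as the arm can. A call is refused whole if a number of a shift passes 0.0625 or a number of a turn 10.7, either way. A call with a gripper value outside its range is refused whole. The fingers move at their own pace and stop on an object; FORCE is the grip in N (left out, the last holds). Time passes only in rows, so rows that do not move let the fingers close. It gives the time, the measured TCP pose, the force, the opening and the grip force at its end, in the units of the state.
- ctrl.get_state(): the state, without advancing time (a new reading comes with each control period).
- ctrl.get_image(name): name is "side" or "top"; returns (picture, depth): 384x512x3 uint8, blue, green, red; 384x512 float32, m along the optical axis (not along the pixel's ray), 0 where there is no reading.
- ctrl.camera_info(name): a dict with "intrinsics" (3x3 intrinsics, pixels), "D" ([k1, k2, p1, p2, k3] as OpenCV has them; the pictures are not rectified), "R" (3x3) and "t" (3): a world point X has camera coordinates R X + t. Camera axes: x right, y down, z forward; pixel columns grow to the right and rows downward; lengths in m; the calibration is good to about 2 mm. A picture is of the moment at which its call begins. camera_info takes no time and is no camera call.
- ctrl.close_job(): hands the job in; it is judged then, once.
The state is a dict: "time": time; "joint_positions": joint angles; "qd": joint speeds; "joint_torque": joint torques, N m; "position": TCP position; "tool_rot": TCP orientation; "ft_force": force on the tool from outside, world axes, zero at the start; "torque": the same for the moment, N m; "grip_width": opening from 0.0 (shut) to 1.0 (fully open); "grip_force": force on a finger pad.
Only numpy, scipy, OpenCV 4.12 (cv2) and the standard library are available. Lean on these libraries where they do the work, as an engineer would, in place of code of your own. Each camera call takes 0.05 s, during which the arm holds its last target. There are 200 camera calls.

## Working session

There is one attempt and no reset: what is moved stays moved. The work goes in short steps, Python scripts to look and compute and a shell command to move; the robot and the scene stay as the last step left them, time stands still between calls to the robot, and variables do not carry over. Pictures are saved under pics/ and viewed, at most 10 in all, crops included, and the job is handed in when it is done.

```bash
mkdir -p pics; cat > h.py <<'E'
import numpy as np, cv2
from bench import ctrl
def cap(n):
    im,d=ctrl.get_image(n); np.savez('last_%s.npz'%n,im=im,d=d); return im,d
def load(n):
    z=np.load('last_%s.npz'%n); return z['im'],z['d']
def w(n,px,depth=None,z=None):
    c=ctrl.camera_info(n);K=np.array(c['intrinsics']);D=np.array(c['D']);R=np.array(c['R']);t=np.array(c['t']).ravel()
    p=cv2.undistortPoints(np.array(px,float).reshape(-1,1,2),K,D).reshape(-1,2)
    r=np.c_[p,np.ones(len(p))]
    if z is not None:
        o=-R.T@t; dr=r@R; return o+dr*((z-o[2])/dr[:,2])[:,None]
    return (r*np.asarray(depth).reshape(-1,1)-t)@R
def cloud(n,d):
    v,u=np.mgrid[0:d.shape[0],0:d.shape[1]]
    return w(n,np.c_[u.ravel(),v.ravel()],d.ravel()).reshape(*d.shape,3)
E
python3 - <<'E'
from h import *
for n in('top','side'):
    im,d=cap(n); cv2.imwrite(f'pics/{n}0.png',cv2.resize(im,(800,600),interpolation=cv2.INTER_CUBIC))
    c=ctrl.camera_info(n);print(n,-np.array(c['R']).T@np.array(c['t']).ravel(),np.round(c['R'],2).tolist(),np.round(c['intrinsics'],0).tolist())
print(ctrl.get_state())
E
```

```text
top [0.25799745 0.02841007 1.56430585] [[-0.01, -1.0, -0.0], [-0.98, 0.01, -0.22], [0.22, 0.0, -0.98]] [[425.0, 0.0, 255.0], [0.0, 425.0, 196.0], [0.0, 0.0, 1.0]]
side [0.37990075 1.0723417  0.79604361] [[-0.99, -0.16, -0.0], [-0.09, 0.54, -0.83], [0.13, -0.82, -0.55]] [[446.0, 0.0, 261.0], [0.0, 446.0, 194.0], [0.0, 0.0, 1.0]]
{'time': 0.1, 'joint_positions': array([ 1.31511382,  0.32175652, -0.07011014,  1.45153511,  0.02262787,
        1.37080458, -0.05692434]), 'qd': array([-1.06538606e-03, -1.25958086e-03,  9.83776712e-05, -2.94858763e-03,
        3.64070558e-04,  7.97398361e-04, -7.67412717e-04]), 'joint_torque': array([ 1.58744911e-05, -4.92571378e+01, -4.05769609e-01, -3.13397205e+01,
       -6.42814999e-02,  3.94923321e-02,  7.49543574e-05]), 'position': array([ 0.17306762, -0.62602819,  0.22157511]), 'tool_rot': array([-3.11138065e+00, -4.22314225e-01,  5.35589052e-04]), 'ft_force': array([ 0.04965321,  0.43984764, -0.10281649]), 'torque': array([ 0.05171302, -0.03433408,  0.0264773 ]), 'grip_force': 0.0, 'grip_width': 0.9980678268632481}
```

View pics/top0.png

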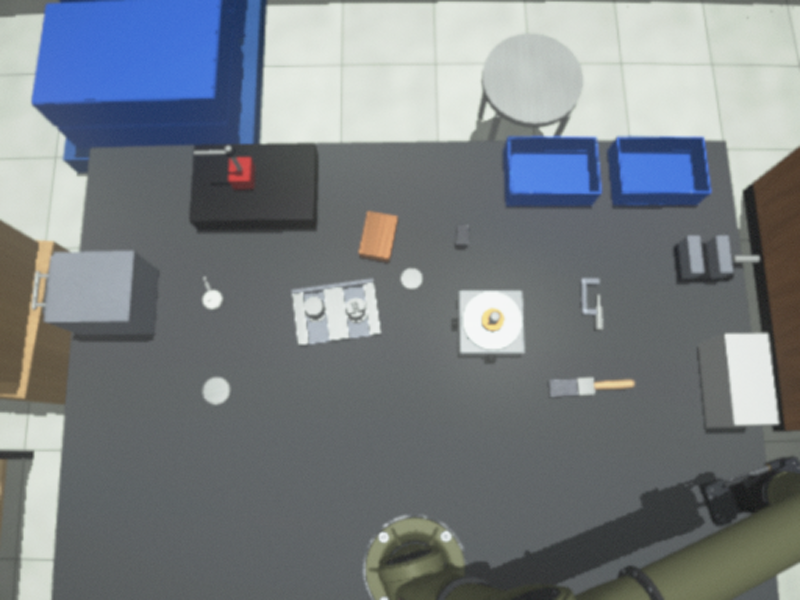

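View pics/side0.png

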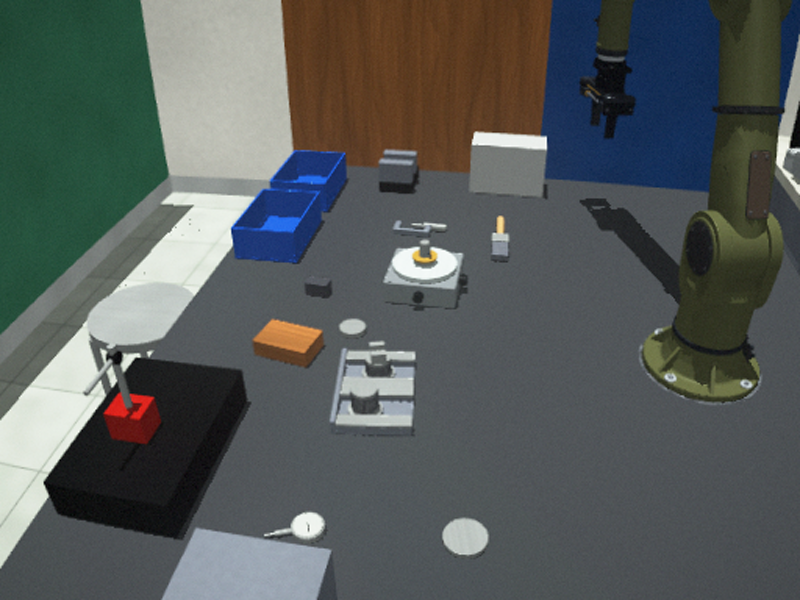

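The top view shows the rack at about (336,312). The flat-topped collar is in the left (+y) lane at (315,306) and the vee holder at (356,308). The rotary table is at (492,320) with the brass ejector. Next I'll take an enlarged crop of the rack and table.

```bash
python3 - <<'E'
from h import *
im,d=load('top')
a=cv2.resize(im[168:232,180:250],None,fx=8,fy=8,interpolation=cv2.INTER_CUBIC)[:, :400*2]
b=cv2.resize(im[176:236,284:344],None,fx=8,fy=8,interpolation=cv2.INTER_CUBIC)
cv2.imwrite('pics/rack.png',a);cv2.imwrite('pics/tab.png',b)
P=cloud('top',d)
# rotary table blobs
def blob(lo,hi,box):
    u0,u1,v0,v1=box;Q=P[v0:v1,u0:u1].reshape(-1,3);return Q[(Q[:,2]>lo)&(Q[:,2]<hi)]
box=(284,344,176,236)
for lo,hi in((.03,.056),(.056,.068),(.071,.085),(.09,.14)):
    Q=blob(lo,hi,box)
    if len(Q)>4:
        (c,r)=cv2.minEnclosingCircle(Q[:,:2].astype(np.float32));print(lo,hi,len(Q),Q.mean(0),c,r)
Q=blob(.03,.085,box);print('base',cv2.minAreaRect(Q[:,:2].astype(np.float32)))
for bx in((188,212,180,210),(212,250,180,210)):
    Q=blob(.045,.075,bx);c,r=cv2.minEnclosingCircle(Q[:,:2].astype(np.float32));print('col',len(Q),Q.mean(0),Q[:,2].max(),c,r)
Q=blob(.005,.045,(180,250,168,232));print('rack',cv2.minAreaRect(Q[:,:2].astype(np.float32)))
E
```

```text
0.03 0.056 640 [ 0.54013827 -0.17727898  0.04814211] (0.5542606115341187, -0.18423758447170258) 0.1037311926484108
0.056 0.068 877 [ 0.55228957 -0.18355606  0.06188937] (0.5513820648193359, -0.19030430912971497) 0.08430549502372742
0.071 0.085 133 [ 0.55197316 -0.18195549  0.07784943] (0.5449761152267456, -0.181534543633461) 0.05862269178032875
0.09 0.14 41 [ 0.55215581 -0.18237946  0.10828109] (0.5515776872634888, -0.1826438456773758) 0.013276536948978901
base ((0.5457133054733276, -0.17634554207324982), (0.1666901707649231, 0.162556990981102), 89.08346557617188)
col 123 [0.59303658 0.22897019 0.05763581] 0.06717900962987987 (0.5939688682556152, 0.23089176416397095) 0.023473666980862617
col 114 [0.5889404  0.13233953 0.05795922] 0.07456291578703701 (0.5900629758834839, 0.13273702561855316) 0.022288210690021515
rack ((0.5908060073852539, 0.1853882521390915), (0.26324257254600525, 0.2421308010816574), 89.51055908203125)
```

View pics/rack.png

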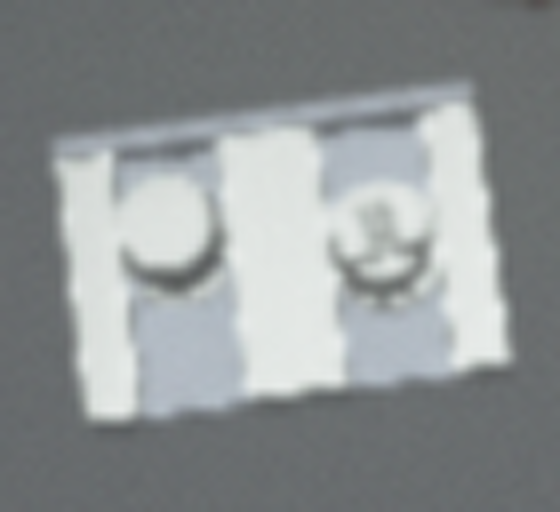

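View pics/tab.png

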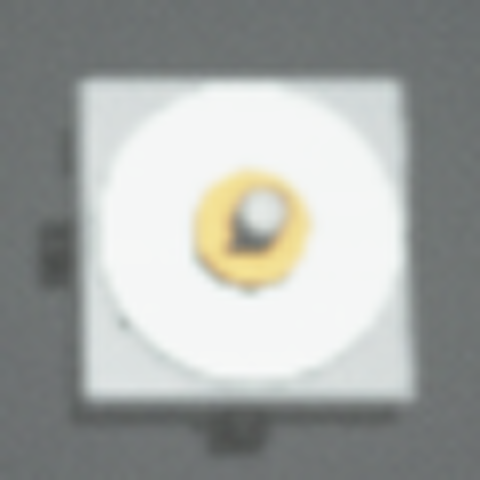

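The rack crop shows the collar top centred at about (167,222), the front lip corners at (90,421) and (512,361), and the back at (56,150)–(470,88). In the table crop the nose tip is at (263,210), the brass disc at (252,230), and the base corners at (80,78), (402,76), (415,399) and (83,403).

```bash
python3 - <<'E'
from h import *
f=lambda pts,o:(np.array(pts)+.5)/8-.5+np.array(o)
R=lambda pts,z:np.round(w('top',f(pts,(180,168)),z=z),4)
T=lambda pts,z:np.round(w('top',f(pts,(284,176)),z=z),4)
print('collar',R([(167,222)],.058));print('vee',R([(382,215)],.067))
c=R([(90,421),(512,361),(470,100),(57,160)],.023);print(c);e=c[1]-c[0];print('rack y dir yaw',np.degrees(np.arctan2(e[0],-e[1])),np.linalg.norm(e[:2])); 
for a,b in((0,3),(1,2)):
    q=c[b]-c[a];print(np.degrees(np.arctan2(q[1],q[0])))
print('nose',T([(263,210)],.110),'disc',T([(252,230)],.078),'tt',T([(253,230)],.062))
b=T([(80,78),(402,76),(415,399),(83,403)],.05);print(b,b.mean(0))
for i in range(4):
    q=b[(i+1)%4]-b[i];print(np.degrees(np.arctan2(q[1],q[0]))%90,np.linalg.norm(q))
# ejector depth-based from both cams, colour mask
for n in('top','side'):
    im,d=load(n);P=cloud(n,d) 
    hsv=cv2.cvtColor(im,cv2.COLOR_BGR2HSV)
    g=(hsv[...,0]>14)&(hsv[...,0]<32)&(hsv[...,1]>90)&(abs(P[...,0]-.55)<.05)&(abs(P[...,1]+.183)<.05)&(d>0)
    Q=P[g];print(n,len(Q),Q.mean(0),(Q.max(0)+Q.min(0))/2)
    g=(P[...,2]>.048)&(abs(P[...,0]-.593)<.04)&(abs(P[...,1]-.229)<.04)&(P[...,2]<.075);Q=P[g];print('collar',len(Q),Q.mean(0),cv2.minEnclosingCircle(Q[:,:2].astype(np.float32)))
    g=(P[...,2]>.1)&(abs(P[...,0]-.55)<.04)&(abs(P[...,1]+.183)<.04)&(P[...,2]<.125);Q=P[g];print('nose',len(Q),Q.mean(0),cv2.minEnclosingCircle(Q[:,:2].astype(np.float32)))
E
```

```text
collar [[0.5941 0.2294 0.058 ]]
vee [[0.5941 0.131  0.067 ]]
[[0.5088 0.2681 0.023 ]
 [0.5343 0.074  0.023 ]
 [0.6585 0.0929 0.023 ]
 [0.6323 0.2861 0.023 ]]
rack y dir yaw 7.484403523790901 0.1957678727472922
8.292412910092683
8.652541791114727
nose [[ 0.5539 -0.1834  0.11  ]] disc [[ 0.5513 -0.1828  0.078 ]] tt [[ 0.5545 -0.1855  0.062 ]]
[[ 0.6289 -0.1108  0.05  ]
 [ 0.628  -0.2589  0.05  ]
 [ 0.4784 -0.257   0.05  ]
 [ 0.4787 -0.1074  0.05  ]] [ 0.5535   -0.183525  0.05    ]
89.65181926534545 0.14810273461351078
89.2723520831189 0.14961206502150823
89.88510220044822 0.14960030080183664
88.7032464241837 0.15023847709558294
top 69 [ 0.54692973 -0.17771213  0.07795693] [ 0.55140057 -0.18245929  0.07866462]
collar 119 [0.59348107 0.22941464 0.0580001 ] ((0.5939688682556152, 0.23089176416397095), 0.023473666980862617)
nose 36 [ 0.55255906 -0.18356109  0.11016975] ((0.5531589984893799, -0.1836327463388443), 0.011502895504236221)
side 83 [ 0.55038033 -0.17771383  0.07857908] [ 0.5512123  -0.19082412  0.07891261]
collar 211 [0.58902223 0.23285006 0.05718338] ((0.5903810262680054, 0.22887536883354187), 0.024494079872965813)
nose 35 [ 0.55204644 -0.17987486  0.10760648] ((0.5540684461593628, -0.1834617406129837), 0.015204374678432941)
```

```bash
cat >> h.py <<'E'
from scipy.spatial.transform import Rotation as Ro
def go(*tg):
    s=ctrl.get_state();R=Ro.from_rotvec(s['tool_rot']).as_matrix();p=s['position']
    print('t',round(s['time'],2),'p',np.round(p,4),'yaw',np.degrees(np.arctan2(R[1,0],R[0,0])).round(2),'tilt',np.degrees(np.arccos(-R[2,2])).round(2),'F',np.round(s['ft_force'],1),'gw',s['grip_width']*87,'gf',s['grip_force'],'j7',s['joint_positions'][6])
    for t in tg: print('shift mm to',t,np.round(R.T@(np.array(t)-p)*1000,1))
E
python3 -m handwheel '[[0.087,0,0,0,0,0,7.5]]'
python3 -c "
from h import *
go((.60,-.30,.2216))"
```

```text
time: 0.22
position: [0.1731, -0.6262, 0.2218]
tool_rot: [-3.133, -0.213, 0.0]
ft_force: [0.5, -0.2, 0.3]
grip_width: 0.999
grip_force: 0.0
t 0.23 p [ 0.1731 -0.6262  0.2218] yaw 7.77 tilt 0.07 F [ 0.5 -0.2  0.3] gw 86.9360868974481 gf 0.0 j7 -0.18710214498284383
shift mm to (0.6, -0.3, 0.2216) [ 467.1 -265.4    0.5]
```

```bash
python3 -m handwheel '[[0.087,0.047,-0.0265,0,0,0,0],[0.087,0.047,-0.0265,0,0,0,0],[0.087,0.047,-0.0265,0,0,0,0],[0.087,0.047,-0.0265,0,0,0,0],[0.087,0.047,-0.0265,0,0,0,0],[0.087,0.047,-0.0265,0,0,0,0],[0.087,0.047,-0.0265,0,0,0,0],[0.087,0.047,-0.0265,0,0,0,0],[0.087,0.047,-0.0265,0,0,0,0],[0.087,0.047,-0.0265,0,0,0,0]]'
python3 -c "
from h import *
go((.594,.2294,.15))"
```

```text
time: 1.48
position: [0.6029, -0.2979, 0.222]
tool_rot: [-3.134, -0.218, 0.001]
ft_force: [0.4, -1.4, 0.0]
grip_width: 0.998
grip_force: 0.0
t 1.48 p [ 0.6029 -0.2979  0.222 ] yaw 7.94 tilt 0.04 F [ 0.4 -1.4  0. ] gw 86.79792870576749 gf 0.0 j7 -1.0987356327893103
shift mm to (0.594, 0.2294, 0.15) [  64.  -523.5   72.1]
```

```bash
python3 -m handwheel '[[0.087,0.0064,-0.0523,0.0072,0,0,0],[0.087,0.0064,-0.0523,0.0072,0,0,0],[0.087,0.0064,-0.0523,0.0072,0,0,0],[0.087,0.0064,-0.0523,0.0072,0,0,0],[0.087,0.0064,-0.0523,0.0072,0,0,0],[0.087,0.0064,-0.0523,0.0072,0,0,0],[0.087,0.0064,-0.0523,0.0072,0,0,0],[0.087,0.0064,-0.0523,0.0072,0,0,0],[0.087,0.0064,-0.0523,0.0072,0,0,0],[0.087,0.0064,-0.0523,0.0072,0,0,0],[0.087,0,0,0,0,0,0],[0.087,0,0,0,0,0,0]]'
python3 -c "
from h import *
go((.594,.2294,.031))"
```

```text
time: 2.98
position: [0.5929, 0.2272, 0.1499]
tool_rot: [3.133, 0.218, -0.001]
ft_force: [0.5, -0.4, -0.1]
grip_width: 1.002
grip_force: 0.0
t 2.98 p [0.5929 0.2272 0.1499] yaw 7.97 tilt 0.08 F [ 0.5 -0.4 -0.1] gw 87.1814490159059 gf 0.0 j7 -1.9983318465280973
shift mm to (0.594, 0.2294, 0.031) [  1.5  -2.2 118.9]
```

```bash
python3 -m handwheel '[[0.087,0.0015,-0.0022,0.03,0,0,0],[0.087,0,0,0.03,0,0,0],[0.087,0,0,0.025,0,0,0],[0.087,0,0,0.02,0,0,0],[0.087,0,0,0.014,0,0,0],[0.087,0,0,0,0,0,0],[0.087,0,0,0,0,0,0]]'
python3 - <<'E'
from h import *
go((.594,.2294,.031))
im,d=cap('side');cv2.imwrite('pics/s1.png',cv2.resize(im[180:300,180:300],(600,600),interpolation=cv2.INTER_CUBIC))
E
```

```text
time: 3.85
position: [0.5949, 0.2305, 0.0324]
tool_rot: [-3.134, -0.218, -0.002]
ft_force: [0.1, 1.4, -1.4]
grip_width: 1.002
grip_force: 0.0
t 3.85 p [0.5949 0.2305 0.0324] yaw 7.95 tilt 0.08 F [ 0.1  1.4 -1.4] gw 87.14567635604834 gf 0.0 j7 -2.053170373960813
shift mm to (0.594, 0.2294, 0.031) [-1.   0.9  1.4]
```

View pics/s1.png

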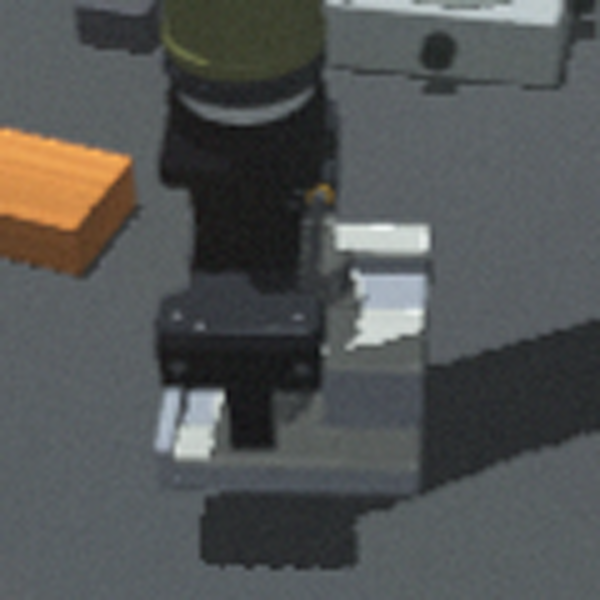

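The side crop shows the near finger at (250,415) just above the lip, straddling the collar. I'll close the gripper.

```bash
python3 -m handwheel '[[0.03,0,0,0,0,0,0],[0.03,0,0,0,0,0,0],[0.03,0,0,0,0,0,0],[0.03,0,0,0,0,0,0],[0.03,0,0,0,0,0,0],[0.03,0,0,0,0,0,0]]' 30
python3 -c "
from h import *
go()"
```

```text
time: 4.65
position: [0.5942, 0.2299, 0.0315]
tool_rot: [3.134, 0.218, -0.0]
ft_force: [-0.3, -1.4, 0.2]
grip_width: 0.491
grip_force: 30.0
t 4.65 p [0.5942 0.2299 0.0315] yaw 7.95 tilt 0.03 F [-0.3 -1.4  0.2] gw 42.75497312298886 gf 29.999981224536896 j7 -2.053239739616779
```

```bash
python3 -m handwheel '[[0.03,-0.01,0,0,0,0,0],[0.03,-0.01,0,0,0,0,0],[0.03,-0.01,0,0,0,0,0]]'; python3 -m handwheel '[[0.03,-0.015,0,0,0,0,0],[0.03,-0.015,0,0,0,0,0],[0.03,-0.015,0,0,0,0,0],[0.03,0,0,0,0,0,0]]';python3 -c "
from h import *
go()"
```

```text
time: 5.03
position: [0.5634, 0.2261, 0.0315]
tool_rot: [3.134, 0.219, -0.0]
ft_force: [0.6, 0.2, -1.9]
grip_width: 0.5
grip_force: 30.0
time: 5.52
position: [0.5183, 0.2195, 0.0315]
tool_rot: [3.133, 0.219, -0.002]
ft_force: [0.1, -0.5, -2.1]
grip_width: 0.496
grip_force: 30.0
t 5.53 p [0.5183 0.2195 0.0315] yaw 8.0 tilt 0.08 F [ 0.1 -0.5 -2.1] gw 43.123977870978614 gf 29.999223053455353 j7 -2.066614171601232
```

```bash
python3 -m handwheel '[[0.03,-0.0125,0,0,0,0,0],[0.03,-0.0125,0,0,0,0,0],[0.03,-0.0125,0,0,0,0,0],[0.03,-0.0125,0,0,0,0,0],[0.03,0,0,0,0,0,0],[0.03,0,0,0,0,0,0]]';python3 - <<'E'
from h import *
go()
im,d=cap('side');cv2.imwrite('pics/s2.png',cv2.resize(im[180:300,180:300],(600,600),interpolation=cv2.INTER_CUBIC))
E
```

```text
time: 6.28
position: [0.4708, 0.2129, 0.0317]
tool_rot: [3.134, 0.218, 0.001]
ft_force: [-0.0, -0.1, -2.6]
grip_width: 0.501
grip_force: 30.0
t 6.28 p [0.4708 0.2129 0.0317] yaw 7.95 tilt 0.04 F [-0.  -0.1 -2.6] gw 43.59503534870123 gf 29.999038875102997 j7 -2.0654006966235334
```

View pics/s2.png

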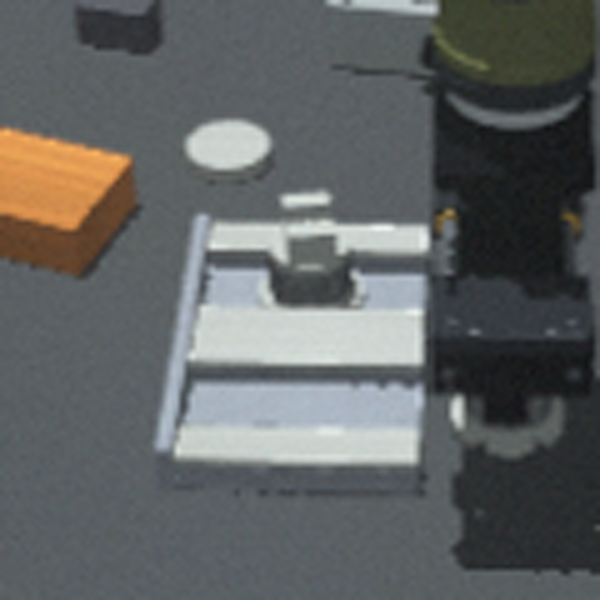

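The collar is clear in front of the lane, with the flange visible at (505,420). I'll lift it with a firmer grip.

```bash
python3 -m handwheel '[[0.03,0,0,0,0,0,0],[0.03,0,0,-0.02,0,0,0],[0.03,0,0,-0.03,0,0,0],[0.03,0,0,-0.035,0,0,0],[0.03,0,0,-0.035,0,0,0],[0.03,0,0,-0.03,0,0,8.5],[0.03,0,0,0,0,0,0]]' 60;python3 - <<'E'
from h import *
go((.5534,-.1835,.18))
E
```

```text
time: 7.2
position: [0.4722, 0.2138, 0.1837]
tool_rot: [-3.14, 0.013, -0.008]
ft_force: [0.5, 0.4, -3.3]
grip_width: 0.493
grip_force: 60.0
t 7.2 p [0.4722 0.2138 0.1837] yaw -0.47 tilt 0.3 F [ 0.5  0.4 -3.3] gw 42.9261192667753 gf 59.9997413598976 j7 -2.103997250818019
shift mm to (0.5534, -0.1835, 0.18) [ 84.5 396.6   3.5]
```

```bash
python3 -m handwheel '[[0.03,0.0042,0.02,0,0,0,0],[0.03,0.0084,0.04,0,0,0,0],[0.03,0.0084,0.04,0,0,0,0],[0.03,0.0084,0.04,0,0,0,0],[0.03,0.0084,0.04,0,0,0,0],[0.03,0.0084,0.04,0,0,0,0],[0.03,0.0084,0.04,0,0,0,0],[0.03,0.0084,0.04,0,0,0,0],[0.03,0.0084,0.04,0,0,0,0],[0.03,0.0084,0.04,0,0,0,0],[0.03,0.0042,0.017,0,0,0,0],[0.03,0,0,0,0,0,0]]'; python3 -m handwheel '[[0.03,0,0,0,0,0,0],[0.03,0,0,0,0,0,0]]';python3 - <<'E'
from h import *
go((.5534,-.1835,.18))
im,d=cap('side');cv2.imwrite('pics/s3.png',cv2.resize(im[120:210,220:320],(800,720)[:2],interpolation=cv2.INTER_CUBIC)[:600])
im,d=cap('top');cv2.imwrite('pics/t3.png',cv2.resize(im[176:236,284:344],(600,600),interpolation=cv2.INTER_CUBIC))
E
```

```text
time: 8.7
position: [0.5499, -0.1854, 0.1798]
tool_rot: [-3.14, 0.016, 0.004]
ft_force: [-0.3, 0.5, -3.5]
grip_width: 0.486
grip_force: 60.0
time: 8.95
position: [0.5507, -0.1828, 0.1816]
tool_rot: [-3.141, 0.01, 0.0]
ft_force: [0.1, 0.0, -3.0]
grip_width: 0.498
grip_force: 60.0
t 8.95 p [ 0.5507 -0.1828  0.1816] yaw -0.36 tilt 0.03 F [ 0.1  0.  -3. ] gw 43.28696099872406 gf 59.998882556647004 j7 -1.3525318825218693
shift mm to (0.5534, -0.1835, 0.18) [2.7 0.7 1.6]
```

View pics/s3.png

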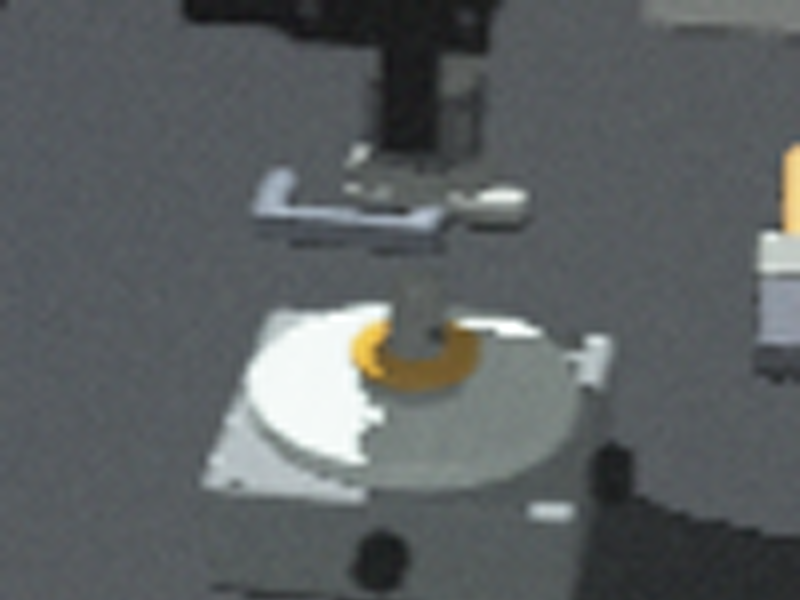

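The side crop shows the collar flange at about (413,185) and the nose directly below at (417,300). I'll check the alignment numerically from the side depth.

```bash
python3 - <<'E'
from h import *
from scipy.optimize import least_squares
im,d=load('side');P=cloud('side',d)
def fit(z0,z1,r,c0,R=.05):
    Q=P[(P[...,2]>z0)&(P[...,2]<z1)&(np.hypot(P[...,0]-c0[0],P[...,1]-c0[1])<R)&(d>0)]
    f=least_squares(lambda c:np.hypot(Q[:,0]-c[0],Q[:,1]-c[1])-r,c0,loss='soft_l1',f_scale=.002)
    print(z0,z1,len(Q),f.x.round(4),np.sqrt(np.mean(f.fun**2)).round(4),'xrange',Q[:,0].min().round(4),Q[:,0].max().round(4))
go()
for a,b in((.155,.161),(.159,.163)): fit(a,b,.029,(.551,-.183),.035)
fit(.166,.172,.022,(.551,-.183),.03)
for a,b in((.082,.105),(.085,.1),(.095,.108)): fit(a,b,.012,(.552,-.183),.022)
fit(.0535,.0605,.068,(.552,-.183),.075)
E
```

```text
t 9.05 p [ 0.5507 -0.1835  0.1818] yaw -0.42 tilt 0.02 F [ 0.7  0.8 -3.4] gw 42.68507978656615 gf 59.99877931015362 j7 -1.3525941775553694
0.155 0.161 7 [ 0.5473 -0.1864] 0.0038 xrange 0.5252 0.573
0.159 0.163 16 [ 0.5485 -0.1845] 0.0019 xrange 0.5227 0.5773
0.166 0.172 29 [ 0.548  -0.1817] 0.0029 xrange 0.5211 0.5707
0.082 0.105 44 [ 0.5511 -0.1858] 0.0025 xrange 0.5397 0.572
0.085 0.1 28 [ 0.5505 -0.1858] 0.0022 xrange 0.541 0.5615
0.095 0.108 25 [ 0.5523 -0.1861] 0.002 xrange 0.5416 0.5618
0.0535 0.0605 113 [ 0.5534 -0.1867] 0.0134 xrange 0.4817 0.6149
```

```bash
python3 -m handwheel '[[0.03,0.0025,0.001,0.015,0,0,0],[0.03,0,0,0.015,0,0,0],[0.03,0,0,0.012,0,0,0],[0.03,0,0,0,0,0,0],[0.03,0,0,0.003,0,0,0],[0.03,0,0,0.003,0,0,0],[0.03,0,0,0,0,0,0]]'; python3 -c "
from h import *
go((.5532,-.184,.13))"; python3 -m handwheel '[[0.03,0,0,0.002,0,0,0],[0.03,0,0,0.002,0,0,0],[0.03,0,0,0,0,0,0]]'; python3 -c "
from h import *
go((.5532,-.184,.13))"
```

```text
time: 9.93
position: [0.5531, -0.1859, 0.1335]
tool_rot: [3.141, -0.015, -0.0]
ft_force: [-0.2, 0.4, -3.7]
grip_width: 0.491
grip_force: 60.0
t 9.93 p [ 0.5531 -0.1859  0.1335] yaw -0.54 tilt 0.01 F [-0.2  0.4 -3.7] gw 42.72533119825458 gf 59.99894137283263 j7 -1.3631623133971622
shift mm to (0.5532, -0.184, 0.13) [ 0.1 -1.9  3.5]
time: 10.3
position: [0.5529, -0.1859, 0.1293]
tool_rot: [-3.142, 0.015, 0.001]
ft_force: [-0.2, -0.3, -2.4]
grip_width: 0.495
grip_force: 60.0
t 10.3 p [ 0.5529 -0.1859  0.1293] yaw -0.54 tilt 0.02 F [-0.2 -0.3 -2.4] gw 43.0492968666943 gf 59.998894086566 j7 -1.3641194319004106
shift mm to (0.5532, -0.184, 0.13) [ 0.3 -1.9 -0.7]
```

```bash
for i in 1 2 3; do python3 -m handwheel '[[0.03,0,0,0.002,0,0,0],[0.03,0,0,0.002,0,0,0],[0.03,0,0,0,0,0,0]]' >/dev/null; python3 -c "
from h import *
go()"; done
```

```text
t 10.68 p [ 0.5529 -0.1858  0.1253] yaw -0.54 tilt 0.03 F [-0.3  0.4 -3.5] gw 42.58696973141062 gf 59.998778813460376 j7 -1.3651296181554906
t 11.05 p [ 0.5529 -0.1858  0.1212] yaw -0.54 tilt 0.03 F [ 0.4  0.4 -3.7] gw 42.96634501908443 gf 59.99891833176662 j7 -1.3660854200800885
t 11.43 p [ 0.5529 -0.1858  0.1173] yaw -0.54 tilt 0.03 F [ 0.3  1.  -2.5] gw 43.06705630295691 gf 59.9988522113199 j7 -1.367095822591005
```

```bash
for i in 1 2; do python3 -m handwheel '[[0.03,0,0,0.001,0,0,0],[0.03,0,0,0,0,0,0]]' >/dev/null; python3 -c "
from h import *
go()"; done
```

```text
t 11.68 p [ 0.5531 -0.1859  0.1165] yaw -0.54 tilt 0.01 F [-0.1 -0.7 -3.3] gw 42.506404129824446 gf 59.99895633060078 j7 -1.3673287371572835
t 11.93 p [ 0.5533 -0.186   0.1158] yaw -0.54 tilt 0.02 F [-0.5  0.2 -1.1] gw 42.791776677520794 gf 59.9995056188709 j7 -1.367607002779145
```

```bash
python3 -m handwheel '[[0.03,0,0,0.001,0,0,0],[0.03,0,0,0,0,0,0]]' >/dev/null; python3 -c "
from h import *
go()"; python3 -m handwheel '[[0.03,0,0,0,0,0,-4],[0.03,0,0,0,0,0,-4],[0.03,0,0,0,0,0,0]]' >/dev/null; python3 -c "
from h import *
go()"
```

```text
t 12.18 p [ 0.5534 -0.1859  0.1155] yaw -0.54 tilt 0.05 F [-1.8  1.3  5.2] gw 42.85294506884094 gf 60.001856761482486 j7 -1.3678509745493774
t 12.55 p [ 0.5541 -0.1858  0.1155] yaw 7.43 tilt 0.13 F [-0.3  0.9  4.4] gw 42.81016453302614 gf 60.00169195045601 j7 -1.2330510697765675
```

```bash
S='from h import *
go()'
python3 -m handwheel '[[0.03,0,0,0.0003,0,0,-3],[0.03,0,0,0,0,0,0]]' >/dev/null; python3 -c "$S"
python3 -m handwheel '[[0.03,0,0,0,0,0,-3],[0.03,0,0,0,0,0,0]]' >/dev/null; python3 -c "$S"
python3 -m handwheel '[[0.03,0,0,0,0,0,-3],[0.03,0,0,0,0,0,0]]' >/dev/null; python3 -c "$S"
```

```text
t 12.8 p [ 0.5544 -0.1856  0.1154] yaw 10.42 tilt 0.16 F [0.6 0.7 4.7] gw 42.73657577886368 gf 60.0027273195883 j7 -1.1827958171895678
t 13.05 p [ 0.5545 -0.1855  0.1155] yaw 13.42 tilt 0.17 F [0.7 0.3 4.9] gw 42.67709332390996 gf 60.00287218594167 j7 -1.1319913567806252
t 13.3 p [ 0.5546 -0.1855  0.1155] yaw 16.43 tilt 0.18 F [-0.   1.3  5.4] gw 42.74152109521388 gf 60.00305014378682 j7 -1.081195746553707
```

```bash
S='from h import *
go()'
python3 -m handwheel '[[0.03,0,0,0,0,0,-3],[0.03,0,0,0,0,0,0]]' >/dev/null; python3 -c "$S"
python3 -m handwheel '[[0.03,0,0,0,0,0,-3],[0.03,0,0,0,0,0,0]]' >/dev/null; python3 -c "$S"
python3 -m handwheel '[[0.03,0,0,0,0,0,-3],[0.03,0,0,0,0,0,0]]' >/dev/null; python3 -c "$S"
python3 -m handwheel '[[0.03,0,0,0,0,0,-3],[0.03,0,0,0,0,0,0]]' >/dev/null; python3 -c "$S"
```

```text
t 13.55 p [ 0.5547 -0.1853  0.1155] yaw 19.43 tilt 0.2 F [1.1 1.  4.9] gw 43.01559526286818 gf 60.00321844541759 j7 -1.0305404988968376
t 13.8 p [ 0.555  -0.1849  0.1154] yaw 22.41 tilt 0.23 F [2.  2.5 6.2] gw 42.889490969105 gf 60.0048583924945 j7 -0.9803711304363691
t 14.05 p [ 0.5551 -0.1847  0.1154] yaw 25.41 tilt 0.23 F [2.5 2.5 5.1] gw 42.97791836622721 gf 60.00544600101421 j7 -0.9297398412721292
t 14.3 p [ 0.5538 -0.1855  0.1143] yaw 28.39 tilt 0.09 F [1.9 0.9 1.8] gw 42.909077621230516 gf 60.00040395076212 j7 -0.8789895004205568
```

It drops at a yaw of about 28°. I'll turn a little more to centre the keyways, then press down.

```bash
S='from h import *
go()
print(ctrl.get_state()["torque"])'
python3 -m handwheel '[[0.03,0,0,0,0,0,-3],[0.03,0,0,0,0,0,0]]' >/dev/null; python3 -c "$S"
python3 -m handwheel '[[0.03,0,0,0.002,0,0,-1],[0.03,0,0,0,0,0,0]]' >/dev/null; python3 -c "$S"
```

```text
t 14.55 p [ 0.5535 -0.1858  0.1141] yaw 31.34 tilt 0.05 F [ 1.9  0.9 -0.8] gw 42.8877602302753 gf 59.99986576163792 j7 -0.8286239045248033
[ 0.26551034 -0.7059254   0.06196712]
t 14.8 p [ 0.5538 -0.1855  0.1119] yaw 32.46 tilt 0.09 F [ 4.8  2.5 -3.9] gw 42.62749053001975 gf 59.99872146989219 j7 -0.8107547860938498
[ 0.38622279 -1.34147311  0.12572758]
```

```bash
S='from h import *
go()
print(ctrl.get_state()["torque"])'
python3 -m handwheel '[[0.03,0.001,0,0,0,0,0],[0.03,0,0,0.002,0,0,0],[0.03,0,0,0,0,0,0]]' >/dev/null; python3 -c "$S"
python3 -m handwheel '[[0.03,0,0,0.003,0,0,0],[0.03,0,0,0,0,0,0]]' >/dev/null; python3 -c "$S"
```

```text
t 15.18 p [ 0.5539 -0.1853  0.11  ] yaw 32.45 tilt 0.0 F [ 3.1  0.8 -0.5] gw 42.92149771160653 gf 59.99966526062053 j7 -0.8127739555420845
[ 0.24621892 -0.91094944  0.17812485]
t 15.43 p [ 0.5539 -0.1852  0.1064] yaw 32.46 tilt 0.02 F [ 4.9  1.1 -4.5] gw 42.53254619210176 gf 59.99802926002303 j7 -0.8136502978046366
[ 0.26058998 -1.25442235  0.13639156]
```

```bash
S='from h import *
go()
print(ctrl.get_state()["torque"])'
python3 -m handwheel '[[0.03,0.0007,0.0003,0,0,0,0],[0.03,0,0,0.003,0,0,0],[0.03,0,0,0,0,0,0]]' >/dev/null; python3 -c "$S"
python3 -m handwheel '[[0.03,0,0,0.003,0,0,0],[0.03,0,0,0,0,0,0]]' >/dev/null; python3 -c "$S"
python3 -m handwheel '[[0.03,0,0,0.003,0,0,0],[0.03,0,0,0,0,0,0]]' >/dev/null; python3 -c "$S"
```

```text
t 15.8 p [ 0.5542 -0.1855  0.1038] yaw 32.44 tilt 0.06 F [ 2.2  0.5 -3.1] gw 42.79583771694313 gf 59.99886841054831 j7 -0.815560609486209
[ 0.13825646 -0.61366287  0.1238012 ]
t 16.05 p [ 0.5545 -0.1856  0.101 ] yaw 32.45 tilt 0.03 F [ 2.  -0.2 -0.9] gw 42.68782998121242 gf 59.999508088149014 j7 -0.8165369228314653
[ 0.03990875 -0.46641963  0.09967393]
t 16.3 p [ 0.5546 -0.1856  0.0988] yaw 32.45 tilt 0.04 F [-0.1  0.6  3.5] gw 43.18557667871701 gf 60.001816256699385 j7 -0.8175722202403692
[0.09838042 0.09413817 0.1446658 ]
```

Ejector contact happened as predicted. I'll press on to the shoulder.

```bash
S='from h import *
go()'
python3 -m handwheel '[[0.03,0,0,0.002,0,0,0],[0.03,0,0,0,0,0,0]]' >/dev/null; python3 -c "$S"
python3 -m handwheel '[[0.03,0,0,0.002,0,0,0],[0.03,0,0,0,0,0,0]]' >/dev/null; python3 -c "$S"
python3 -m handwheel '[[0.03,0,0,0.002,0,0,0],[0.03,0,0,0,0,0,0]]' >/dev/null; python3 -c "$S"
python3 -m handwheel '[[0.03,0,0,0.001,0,0,0],[0.03,0,0,0,0,0,0]]' >/dev/null; python3 -c "$S"
```

```text
t 16.55 p [ 0.5546 -0.1856  0.0972] yaw 32.44 tilt 0.05 F [-1.5  0.2  7. ] gw 42.69274982996181 gf 60.00349807814928 j7 -0.8182176390058332
t 16.8 p [ 0.5546 -0.1856  0.0955] yaw 32.44 tilt 0.05 F [-2.2  0.1  8.1] gw 43.24036517756033 gf 60.00414581743826 j7 -0.8189647615008769
t 17.05 p [ 0.5546 -0.1856  0.0938] yaw 32.44 tilt 0.06 F [-3.4  1.5 10.1] gw 42.505953035045124 gf 60.005715408260585 j7 -0.8196258795074155
t 17.3 p [ 0.5546 -0.1856  0.0934] yaw 32.44 tilt 0.07 F [-4.   1.4 12.9] gw 43.223322628244176 gf 60.00741882904549 j7 -0.8199996263504852
```

```bash
S='from h import *
go()'
python3 -m handwheel '[[0.03,0,0,0.001,0,0,0],[0.03,0,0,0,0,0,0]]' >/dev/null; python3 -c "$S"
python3 -m handwheel '[[0.03,0,0,0.0005,0,0,0],[0.03,0,0,0,0,0,0],[0.03,0,0,0,0,0,0],[0.03,0,0,0,0,0,0]]' >/dev/null; python3 - <<'E'
from h import *
go()
im,d=cap('side');cv2.imwrite('pics/s4.png',cv2.resize(im[120:210,220:320],(800,720),interpolation=cv2.INTER_CUBIC)[:600])
E
```

```text
t 17.55 p [ 0.5546 -0.1856  0.0934] yaw 32.44 tilt 0.08 F [-6.4  1.9 19. ] gw 42.68977687754978 gf 60.012232339831826 j7 -0.8203398520399102
t 18.05 p [ 0.5546 -0.1856  0.0933] yaw 32.44 tilt 0.09 F [-7.8  2.1 21.2] gw 42.99682054094722 gf 60.01503021441749 j7 -0.8204807292996367
```

View pics/s4.png

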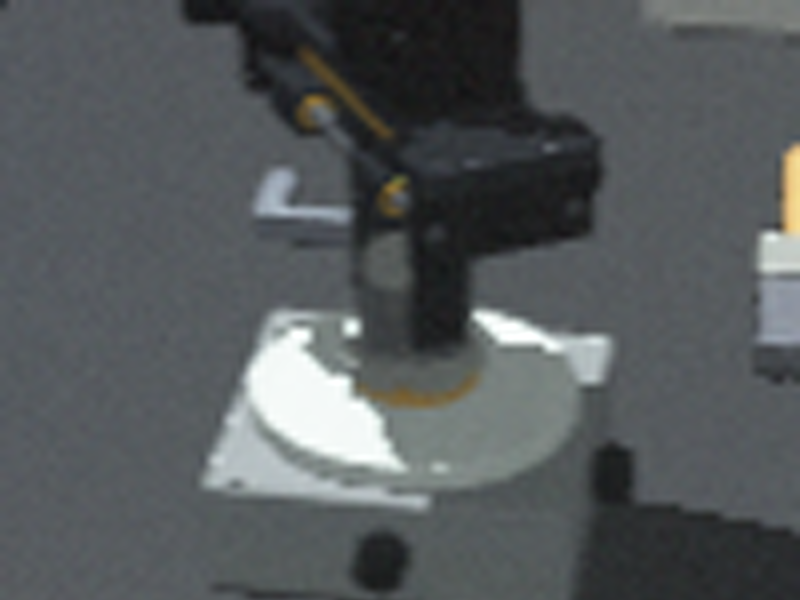

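The side crop shows the flange seated on the ejector, with a thin brass rim at (415,395). The hard stop is at the predicted height: TCP at 0.0934 m puts the underside at about 0.070 m, with 21 N of push. I'll hand it in.

```bash
python3 -c "
from bench import ctrl
print(ctrl.close_job())"
```

```text
the job is handed in; nothing more can be done
None
```

The collar is over the spindle nose, turned until the keyways dropped over the cross pin, and held against the shoulder with about 21 N of push and 60 N of grip. I handed the job in at about 18 s; no verdict came back.

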